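Clear the index table and hold its plunger out

ROBOT

A 7-joint arm with a two-finger parallel gripper is mounted at the origin on the work surface. World frame = base frame: x ahead of the robot, y to its left, z up, the work surface at z = 0. Lengths are in m, angles in rad, forces in N, time in s.
With the tool pointing down it reaches from about 0.35 to 0.9 m from the base axis. Payload 7.2 kg.
Tool frame: the origin (TCP) lies midway between the tips of the shut fingers; the grasp point (between the pads) lies 19 mm behind it; x points along the fingers, y is the direction in which the jaws open and shut, and the axes are right-handed (so a half turn about x gives the same grasp; the last joint's range is limited). The gripper opens to 88 mm and grips with 3 to 60 N. Pads are 20 mm wide; open, the fingers measure 115 mm over their backs; the gripper's body (75 mm by 178 mm) begins 61 mm behind the grasp point.
Start: joints at [1.243, 0.411, -0.013, 1.596, 0.006, 1.134, -0.082], TCP at [0.161, -0.604, 0.223] pointing down, gripper open.
Joint ranges: [-2.95, 2.95], [-0.29, 1.99], [-1.47, 1.44], [0.14, 2.54], [-1.03, 4.17], [0.13, 1.85], [-2.86, 2.86]. Speed limits (rad/s): [2.39, 2.39, 3.01, 3.01, 3.14, 3.14, 3.14].

INTERFACE

Orientations are given as a unit quaternion [w, x, y, z].
In Python, from workcell import bot, camera gives the robot as it stands. The module is installed in compiled form; this text tells all that it offers.
- The arm moves only by the tool jog_arm, never from a script. Its arguments are lists of equal length, an entry for each row: "travel": the shift along the tool's x, y, z in m, a list of three; "twist": the turn, a rotation vector about the tool's x, y, z in degrees, a list of three. In form: {"travel": [[x, y, z], ...], "twist": [[ax, ay, az], ...]}. A call has 1 to 10 rows; each row is the pose to reach, as a shift and turn from the pose commanded when the call began, along the tool's axes at that moment; what a row does not reach only later rows make up. A row lasts 1/8 s, in which the tool goes at most 62.5 mm and 10.7 degrees, less where a joint would pass 70% of its speed; a pose out of reach is approached as far as the arm can. A call with a gripper value outside its range is refused whole. "grip" is the finger opening in m, from 0 to 0.0878, set as the call begins (left out, the last holds). The fingers move at their own pace and stop on an object; "grip_force" is the grip in N (left out, the last holds). Time passes only in rows, so rows that repeat a pose let the fingers close. It gives the time, the measured TCP pose, the force and the opening at its end, in the units of the state.
- bot.read_state(): the state, without advancing time (a new reading comes with each control period).
- camera(name): name is "scene" or "top" or "wrist"; returns a dict with "frame" (420x560x3 uint8, red, green, blue), "range_z" (420x560 float32, m along the optical axis (not along the pixel's ray), 0 where there is no reading), "fx", "fy", "cx", "cy" (pixels), "k1" (the pictures are not rectified: a ray, as slopes to the right and down, at radius r is drawn at 1 + k1 r^2 times it, then the intrinsics apply), "R" (3x3) and "t" (3): a world point X has camera coordinates R X + t; the wrist camera has in their place "T_tool_cam" (4x4, takes a point from camera to tool coordinates, whose origin is the TCP and whose axes are the tool frame's). Camera axes: x right, y down, z forward; pixel columns grow to the right and rows downward; lengths in m; the calibration is good to about 2 mm. A picture is of the moment at which its call begins: read the wrist's pose just before it.
- bot.job_done(): hands the job in, once; it reports no verdict.
The state is a dict: "time": time; "q": joint angles; "joint_vel": joint speeds; "joint_torque": joint torques, N m; "tcp_pos": TCP position; "orientation": TCP orientation; "wrist_force": force on the tool from outside, world axes, zero at the start; "ft_torque": the same for the moment, N m; "opening": finger opening in m.
Only numpy, scipy, OpenCV 4.12 (cv2) and the standard library are available. Lean on these libraries where they do the work, as an engineer would, in place of code of your own. Each camera call takes 0.05 s, during which the arm holds its last target. There are 200 camera calls.

TASK

I want to turn the index table to its next division, so get it ready for me: with the scraper block (not with your fingers) wipe all four metal offcuts off the round plate, down into the pan around it, before the pin leaves its hole, so that none can drop into the hole. Stand the scraper block back on the bench, upright and outside the pan, then grip the knob of the index plunger, pull it straight up as far as it goes against its spring, and finish holding it there: do not let go. Leave the plate unturned, and leave the cups and the other things on the bench where they are.

Things in the scene. Friction and masses are not known exactly. Their poses are not given: they have to be found in the camera images.
- index_table: the fixed index table (dividing table): a round pan, 300 across, 3 thick floor, 18 high rim, in it a grey base carrying a round steel plate 190 across, its face 75 above the bench. Between plate and pan rim is a 53 wide gap into which offcuts fall. Origin on the bench under the plate's centre; z up; x points from the centre to the plunger, y along the plate to the left of that
- plate_centre (a point): centre of the plate's flat upper face, 75 above the bench; turns with the plate. The face is free of obstacles within 68 mm of the centre and on the whole side away from the bracket. 24 blind index holes of 10 mm lie on a circle of 83 mm radius
- bracket_arm (a point): middle of the top of the bracket's grey arm, 101 above the bench, 102 out from the table's centre along its x. The arm is 34 wide, 14 thick, and reaches from 68 to 136 mm out, over the plate's rim; its post, 34 wide, stands in the pan from 112 to 136 mm out. Both are fixed to the table
- plate (a joint): angle of the plate about its upright axis, rad: 0 at the start, when the pin sits in its hole and locks the plate; with the pin out it turns against a slight drag (0.25 N m)
- plunger (a joint): lift of the index plunger, m: 0 with the 9 mm pin seated 10 mm deep in its hole, 0.016 fully pulled up against its stop (tip 6 mm above the plate's face). A spring draws it down: about 7 N to start lifting it, about 15 N at the stop; let go, it snaps back
- knob_grip (a point): point on the plunger's axis half way up its pull knob, where to grip it from above; pull straight up. 127 above the bench when seated, 83 out from the table's centre along its x; rises with the plunger
- knob: the black knurled pull knob on top of the plunger: an upright cylinder 29 across and 30 high; origin in the middle of its underside, which is 112 above the bench when seated (11 above the bracket's arm). Between knob and arm is a nut 23 across
- scraper: the scraper block: wooden block with a steel strip let into one long side, flush with its foot; 110 long (its x), 26 thick (its y), 55 high (z up), 150 to 250 g; origin in the middle of its flat foot. It starts standing on its foot on the bench, left or right of the index table. Grip it across its thickness, high up, so that offcuts pass under the fingers
- offcut0: loose steel offcut 1 of 4, an irregular flat chunk 13 to 20 long, 11 to 16 wide, 8 to 9 high, 11 to 15 g; lies on the plate's face at the start, within 65 mm of the plate's centre and not under the bracket; origin in the middle of its underside
- offcut1: loose steel offcut 2 of 4, an irregular flat chunk 13 to 20 long, 11 to 16 wide, 8 to 9 high, 11 to 15 g; lies on the plate's face at the start, within 65 mm of the plate's centre and not under the bracket; origin in the middle of its underside
- offcut2: loose steel offcut 3 of 4, an irregular flat chunk 13 to 20 long, 11 to 16 wide, 8 to 9 high, 11 to 15 g; lies on the plate's face at the start, within 65 mm of the plate's centre and not under the bracket; origin in the middle of its underside
- offcut3: loose steel offcut 4 of 4, an irregular flat chunk 13 to 20 long, 11 to 16 wide, 8 to 9 high, 11 to 15 g; lies on the plate's face at the start, within 65 mm of the plate's centre and not under the bracket; origin in the middle of its underside
- cup_a: bystander: small metal goblet, 90 high, foot 48 across, rim 54 across; origin under its foot
- cup_b: bystander: small metal goblet, 90 high, foot 48 across, rim 54 across; origin under its foot
- cup_c: bystander: small metal goblet, 90 high, foot 48 across, rim 54 across; origin under its foot
- ball_vise: bystander: dark steel engraver's ball vise on a rubber ring, 104 across, 104 high, 2.5 kg; stands on the side of the index table where the scraper block does not; origin under its centre
- bezel_tray: bystander: small open tray with metal bezels in it, 85 by 120 and 16 high; origin under its centre
- hammer: bystander: hammer lying on the bench, 220 long along its x; origin on the bench side
- grinding_wheel: bystander: spare grinding wheel lying flat on the bench, 130 across, 18 thick; origin under its centre
Things that resemble listed ones, but are neither listed nor needed, are in the scene too. Several things have the shape of the scraper; the one meant has the colours described above.

How it is judged:
By the outcome, as a careful person would: the job done as asked, in the order asked, and still so for the second after the job is handed in, while the arm keeps its last pose, push and grip.
It also fails if it takes over 67 s, if anything falls off the work surface, if the arm or the gripper's body presses on something with over 40 N, if the wrist force passes 120 N, or if a joint passes its speed limit or range.

## Working session

There is one attempt and no reset: what is moved stays moved. The work goes in short steps, Python scripts to look and compute and a tool call to move; the robot and the scene stay as the last step left them, time stands still between calls to the robot, and variables do not carry over. Pictures are saved under pics/ and viewed, about 8 in all and at most 12, crops included, and the job is handed in when it is done.

Besides the shell and the picture viewer there is one more tool, called after "Emit:" by a JSON object that holds its "name" and its "arguments", one argument or row to a line. jog_arm: Moves the arm, as the interface text tells. Its arguments: {"type":"object","properties":{"travel":{"type":"array"},"twist":{"type":"array"},"grip":{"type":"number"},"grip_force":{"type":"number"}},"required":["travel","twist"]}

```bash
mkdir -p pics; cat > h.py <<'E'
import numpy as np, cv2
from workcell import bot, camera
from scipy.spatial.transform import Rotation as Ro
def toolT():
    s=bot.read_state(); w,x,y,z=s['orientation']
    T=np.eye(4); T[:3,:3]=Ro.from_quat([x,y,z,w]).as_matrix(); T[:3,3]=s['tcp_pos']; return T
def cloud(c,T=None):
    """world xyz image (420x560x3), nan where none"""
    v,u=np.mgrid[0:420,0:560].astype(float)
    xd=(u-c['cx'])/c['fx']; yd=(v-c['cy'])/c['fy']; x,y=xd.copy(),yd.copy()
    for _ in range(8):
        f=1+c['k1']*(x*x+y*y); x,y=xd/f,yd/f
    z=c['range_z'].astype(float); z=np.where(z>0,z,np.nan)
    P=np.stack([x*z,y*z,z],-1)
    if 'R' in c: return (P-np.array(c['t']))@np.array(c['R'])
    M=T@np.array(c['T_tool_cam']); return P@M[:3,:3].T+M[:3,3]
def shot(name):
    T=toolT(); c=camera(name); return c,cloud(c,T)
def save(n,c): cv2.imwrite('pics/'+n+'.png',c['frame'][:,:,::-1])
E
python3 - <<'E'
from h import *
s=bot.read_state(); print({k:np.round(v,3) for k,v in s.items()})
for n in('scene','top'):
    c,P=shot(n); save(n+'0',c); np.save(n+'0.npy',P); print(n,np.round(-np.array(c['R']).T@c['t'],2))
print(np.round(toolT(),3))
E
```

```text
{'time': np.float64(0.0), 'q': array([ 1.243,  0.412, -0.013,  1.597,  0.006,  1.134, -0.082]), 'joint_vel': array([ 0.001,  0.002,  0.001,  0.001,  0.001,  0.   , -0.   ]), 'joint_torque': array([ 0.0000e+00, -5.8795e+01,  6.4200e-01, -2.9107e+01, -5.4000e-02,
        1.8000e-02,  0.0000e+00]), 'tcp_pos': array([ 0.16 , -0.604,  0.222]), 'orientation': array([-0.091, -0.701, -0.092,  0.701]), 'wrist_force': array([ 0.455, -0.274, -0.02 ]), 'ft_torque': array([-0.001,  0.037,  0.046]), 'opening': np.float64(0.088)}
scene [ 0.84 -0.62  0.83]
top [ 0.36 -0.04  1.48]
[[-0.     0.257 -0.966  0.16 ]
 [ 0.001 -0.966 -0.257 -0.604]
 [-1.    -0.001  0.     0.222]
 [ 0.     0.     0.     1.   ]]
```

```bash
python3 - <<'E'
import cv2,numpy as np
a=cv2.imread('pics/scene0.png');b=cv2.imread('pics/top0.png')
print(a.shape)
E
```

```text
(420, 560, 3)
```

View pics/top0.png

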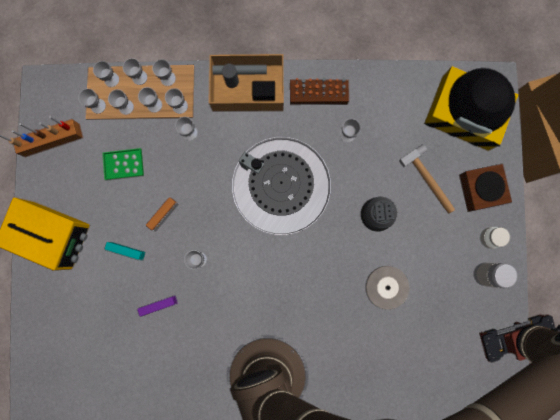

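View pics/scene0.png

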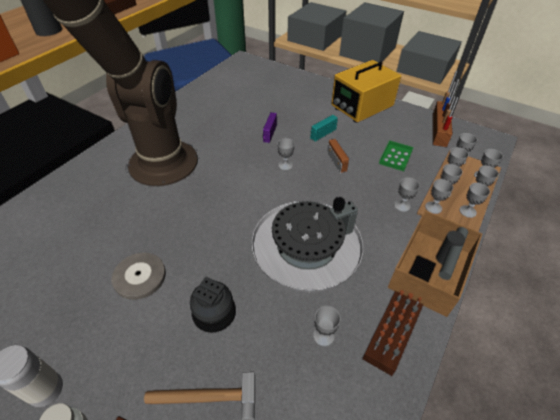

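Top view: the scraper candidates are orange-brown at (161,214), teal at (124,250) and purple at (157,306). Wood points to (161,214). The table is at (281,185), with the knob at (256,163) and cups at (186,127), (349,129) and (195,259). Next I'll measure these and check a close crop.

```bash
python3 - <<'E'
from h import *
P=np.load('top0.npy'); im=cv2.imread('pics/top0.png')
def reg(u0,u1,v0,v1,zl,zh):
    Q=P[v0:v1,u0:u1].reshape(-1,3); return Q[(Q[:,2]>zl)&(Q[:,2]<zh)]
# plate face
Q=reg(230,332,135,237,.068,.080); (cx,cy),r=cv2.minEnclosingCircle(Q[:,:2].astype(np.float32)); print('plate',cx,cy,r,np.median(Q[:,2]))
rim=reg(225,337,130,240,.012,.024); 
A=np.c_[2*rim[:,:2],np.ones(len(rim))]; s=np.linalg.lstsq(A,(rim[:,:2]**2).sum(1),rcond=None)[0]; print('rim fit',s[:2],np.sqrt(s[2]+s[0]**2+s[1]**2))
K=reg(230,290,135,190,.134,.150); print('knobtop',len(K),K.mean(0) if len(K) else 0)
K=reg(230,290,135,190,.085,.150); print('bracket',len(K),K.mean(0))
O=reg(245,320,150,220,.081,.090); print('off',len(O)); 
for (u,v) in [(161,214),(124,250),(157,306)]:
    S=reg(u-25,u+25,v-25,v+25,.045,.065); rc=cv2.minAreaRect(S[:,:2].astype(np.float32)); print('blk',rc,np.median(S[:,2]),cv2.boxPoints(rc).round(3).tolist(),'rgb',im[v,u,::-1])
for (u,v) in [(186,127),(349,129),(195,259),(379,212),(124,164)]:
    S=reg(u-17,u+17,v-17,v+17,.014,.3); print('obj',u,v,S.mean(0).round(3),S.max(0).round(3),S.min(0).round(3))
a=cv2.resize(im[195:235,135:190],(550,400),interpolation=cv2.INTER_CUBIC)
sc=cv2.imread('pics/scene0.png'); b=cv2.resize(sc[130:180,315:365],(400,400),interpolation=cv2.INTER_CUBIC)
b=cv2.resize(b,(250,400)); cv2.imwrite('pics/crop1.png',np.hstack([a,b]))
t=cv2.resize(im[130:240,225:335],(600,600),interpolation=cv2.INTER_CUBIC); cv2.imwrite('pics/table.png',t)
E
```

```text
plate 0.5809991359710693 -0.02498244121670723 0.11498425900936127 0.07486495972573132
rim fit [ 0.57017664 -0.04209682] 0.14652097913351186
knobtop 89 [0.61420808 0.02719158 0.14057864]
bracket 308 [0.62058849 0.04021846 0.11267343]
off 160
blk ((0.48250970244407654, 0.31401675939559937), (0.02820681966841221, 0.10818338394165039), 49.736576080322266) 0.05414324398486646 [[0.4320000112056732, 0.33799999952316284], [0.5149999856948853, 0.2680000066757202], [0.5329999923706055, 0.28999999165534973], [0.44999998807907104, 0.36000001430511475]] rgb [160  95  47]
blk ((0.41159623861312866, 0.4157111644744873), (0.11055305600166321, 0.10687822103500366), 73.98324584960938) 0.05472289029496748 [[0.3449999988079071, 0.37700000405311584], [0.4480000138282776, 0.3479999899864197], [0.4779999852180481, 0.45399999618530273], [0.375, 0.48399999737739563]] rgb [  0 141 139]
blk ((0.212015300989151, 0.3239942789077759), (0.02665756456553936, 0.10892632603645325), 20.033857345581055) 0.054805356883964595 [[0.1809999942779541, 0.3709999918937683], [0.21799999475479126, 0.2680000066757202], [0.24300000071525574, 0.2770000100135803], [0.20600000023841858, 0.3799999952316284]] rgb [105  43 138]
obj 186 127 [0.751 0.248 0.057] [0.806 0.302 0.096] [0.709 0.216 0.014]
obj 349 129 [ 0.732 -0.249  0.065] [ 0.754 -0.221  0.096] [ 0.701 -0.27   0.042]
obj 195 259 [0.348 0.211 0.065] [0.374 0.235 0.095] [0.323 0.182 0.042]
obj 379 212 [ 0.48  -0.325  0.081] [ 0.529 -0.285  0.111] [ 0.436 -0.374  0.014]
obj 124 164 [0.643 0.433 0.017] [0.686 0.49  0.024] [0.591 0.387 0.014]
```

View pics/crop1.png

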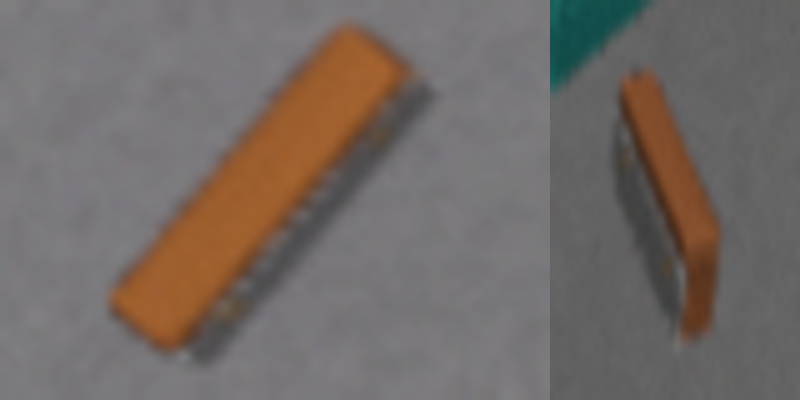

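View pics/table.png

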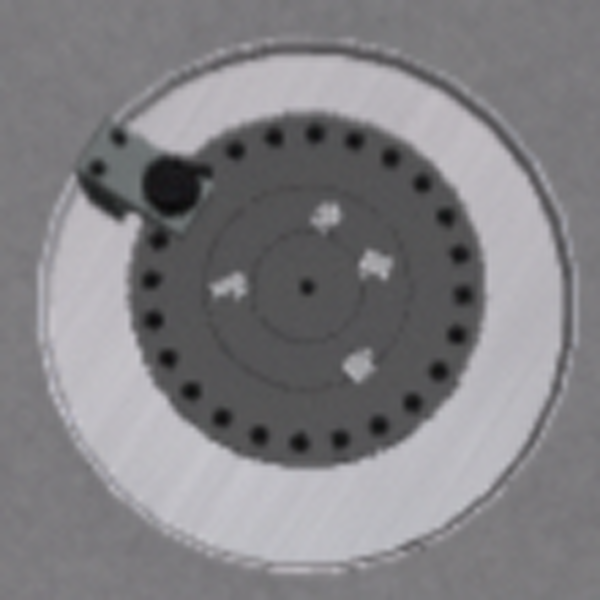

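The crop confirms it: a wooden orange-brown block with a bright steel strip and screws on its lower-right side. The table crop shows offcuts at (327,216), (377,264), (359,366) and (229,286), the centre hole at (307,288) and the knob at (172,185).

Plan: grip the block across its thickness and hold its long axis along the table's x. One sweep in table +y (strip leading), with the block centred at x ≈ -5 mm, covers all four offcuts and stays clear of the bracket.

```bash
cat >> h.py <<'E'
C=np.array([.570,-.042]); AZ=np.radians(57.5)
def tab(x,y):  # table frame (m) -> world xy
    return C+x*np.array([np.cos(AZ),np.sin(AZ)])+y*np.array([-np.sin(AZ),np.cos(AZ)])
def plan(wps,T=None):
    """wps (x,y,z,jaw azimuth deg): travel/twist each as if starting a call from previous wp"""
    T=toolT() if T is None else T
    for x,y,z,a in wps:
        a=np.radians(a); G=np.eye(4); Y=np.array([np.cos(a),np.sin(a),0]); X=np.array([0,0,-1.])
        G[:3,:3]=np.c_[X,Y,np.cross(X,Y)]; G[:3,3]=x,y,z
        D=np.linalg.inv(T)@G; print('travel',D[:3,3].round(4),'twist',np.degrees(Ro.from_matrix(D[:3,:3]).as_rotvec()).round(2)); T=G
E
python3 -c "
from h import *
plan([(.45,-.2,.24,-20),(.4825,.314,.17,50)])"
```

```text
travel [-0.0177 -0.3157 -0.3836] twist [-5.511e+01 -3.000e-02  8.000e-02]
travel [ 0.07   -0.1453 -0.4941] twist [-70.   0.   0.]
```

Emit:
{"name": "jog_arm", "arguments": {
  "travel": [
    [-0.018,-0.316,-0.384],
    [-0.018,-0.316,-0.384],
    [-0.018,-0.316,-0.384],
    [-0.018,-0.316,-0.384],
    [-0.018,-0.316,-0.384],
    [-0.018,-0.316,-0.384],
    [-0.018,-0.316,-0.384],
    [-0.018,-0.316,-0.384],
    [-0.018,-0.316,-0.384],
    [-0.018,-0.316,-0.384]
  ],
  "twist": [
    [-55.1,0,0],
    [-55.1,0,0],
    [-55.1,0,0],
    [-55.1,0,0],
    [-55.1,0,0],
    [-55.1,0,0],
    [-55.1,0,0],
    [-55.1,0,0],
    [-55.1,0,0],
    [-55.1,0,0]
  ],
  "grip": 0.0878
}}

```text
time: 1.35
tcp_pos: [0.4499, -0.2005, 0.2403]
orientation: [-0.405, -0.579, -0.406, 0.58]
wrist_force: [0.0, -0.7, -0.1]
opening: 0.0876
```

Emit:
{"name": "jog_arm", "arguments": {
  "travel": [
    [0.07,-0.145,-0.494],
    [0.07,-0.145,-0.494],
    [0.07,-0.145,-0.494],
    [0.07,-0.145,-0.494],
    [0.07,-0.145,-0.494],
    [0.07,-0.145,-0.494],
    [0.07,-0.145,-0.494],
    [0.07,-0.145,-0.494],
    [0.07,-0.145,-0.494],
    [0.07,-0.145,-0.494]
  ],
  "twist": [
    [-70,0,0],
    [-70,0,0],
    [-70,0,0],
    [-70,0,0],
    [-70,0,0],
    [-70,0,0],
    [-70,0,0],
    [-70,0,0],
    [-70,0,0],
    [-70,0,0]
  ]
}}

```text
time: 2.6
tcp_pos: [0.4834, 0.3133, 0.1697]
orientation: [0.664, 0.241, 0.665, -0.242]
wrist_force: [0.1, -0.3, 0.1]
opening: 0.088
```

```bash
python3 - <<'E'
from h import *
print(toolT().round(3),bot.read_state()['time'])
c,P=shot('wrist'); save('w1',c)
m=(abs(P[...,2]-.055)<.006)&(np.hypot(P[...,0]-.4825,P[...,1]-.314)<.08)
S=P[m]; print(len(S),np.median(S[:,2])); rc=cv2.minAreaRect(S[:,:2].astype(np.float32)); print(rc,cv2.boxPoints(rc).round(3).tolist())
plan([(.4825,.314,.024,50)])
E
```

```text
[[-0.001  0.643  0.766  0.483]
 [-0.001  0.766 -0.643  0.313]
 [-1.    -0.002 -0.001  0.17 ]
 [ 0.     0.     0.     1.   ]] 2.6
4641 0.05549002569857309
((0.4808898866176605, 0.31404635310173035), (0.026009004563093185, 0.10923516005277634), 50.14533615112305) [[0.4309999942779541, 0.33899998664855957], [0.5139999985694885, 0.26899999380111694], [0.531000018119812, 0.289000004529953], [0.44699999690055847, 0.35899999737739563]]
travel [ 0.1459  0.0009 -0.0024] twist [-0.09  0.02  0.1 ]
```

Emit:
{"name": "jog_arm", "arguments": {
  "travel": [
    [0.05,0,-0.002],
    [0.1,0,-0.002],
    [0.125,0,-0.002],
    [0.144,0,-0.002],
    [0.144,0,-0.002],
    [0.144,0,-0.002]
  ],
  "twist": [
    [0,0,0],
    [0,0,0],
    [0,0,0],
    [0,0,0],
    [0,0,0],
    [0,0,0]
  ]
}}

```text
time: 3.4
tcp_pos: [0.4826, 0.315, 0.0278]
orientation: [0.665, 0.243, 0.664, -0.242]
wrist_force: [0.5, -0.1, 0.9]
opening: 0.0874
```

Emit:
{"name": "jog_arm", "arguments": {
  "travel": [
    [0,0,0],
    [0,0,0],
    [0,0,0],
    [0,0,0],
    [0,0,0],
    [0,0,0],
    [0,0,0],
    [0,0,0]
  ],
  "twist": [
    [0,0,0],
    [0,0,0],
    [0,0,0],
    [0,0,0],
    [0,0,0],
    [0,0,0],
    [0,0,0],
    [0,0,0]
  ],
  "grip": 0.01,
  "grip_force": 45
}}

```text
time: 4.4
tcp_pos: [0.4817, 0.3151, 0.0266]
orientation: [0.664, 0.242, 0.664, -0.242]
wrist_force: [0.1, 1.6, 0.3]
opening: 0.0257
```

```bash
python3 - <<'E'
from h import *
T=toolT(); s=bot.read_state(); print(T.round(4),s['opening'],s['wrist_force'])
foot=T[2,3]; print('foot->tcp',foot)
a=tab(-.005,-.066)
plan([(.482,.314,.22,50),(.52,.14,.22,0),(*a,.22,-32.5)])
E
```

```text
[[-1.000e-04  6.429e-01  7.659e-01  4.817e-01]
 [-0.000e+00  7.659e-01 -6.429e-01  3.151e-01]
 [-1.000e+00 -1.000e-04 -1.000e-04  2.660e-02]
 [ 0.000e+00  0.000e+00  0.000e+00  1.000e+00]] 0.025705251813166064 [0.09631413 1.63318241 0.32927029]
foot->tcp 0.026577238613957818
travel [-0.1934 -0.0007  0.0009] twist [-0.01 -0.    0.  ]
travel [ 0.     -0.1089  0.141 ] twist [50.  0.  0.]
travel [0.     0.103  0.2217] twist [32.5  0.   0. ]
```

Emit:
{"name": "jog_arm", "arguments": {
  "travel": [
    [-0.05,0,0],
    [-0.1,0,0],
    [-0.15,0,0],
    [-0.193,0,0],
    [-0.193,0,0]
  ],
  "twist": [
    [0,0,0],
    [0,0,0],
    [0,0,0],
    [0,0,0],
    [0,0,0]
  ]
}}

```text
time: 5.03
tcp_pos: [0.4828, 0.3163, 0.2227]
orientation: [0.666, 0.243, 0.663, -0.241]
wrist_force: [-0.4, -0.8, -2.8]
opening: 0.0254
```

Emit:
{"name": "jog_arm", "arguments": {
  "travel": [
    [0,-0.02,0.03],
    [0,-0.04,0.055],
    [0,-0.065,0.085],
    [0,-0.09,0.115],
    [0,-0.109,0.141],
    [0,-0.109,0.141],
    [0,-0.109,0.141]
  ],
  "twist": [
    [10,0,0],
    [20,0,0],
    [30,0,0],
    [40,0,0],
    [50,0,0],
    [50,0,0],
    [50,0,0]
  ]
}}

```text
time: 5.9
tcp_pos: [0.5189, 0.1414, 0.2186]
orientation: [0.5, 0.499, 0.501, -0.5]
wrist_force: [1.3, 0.1, -1.2]
opening: 0.0259
```

Emit:
{"name": "jog_arm", "arguments": {
  "travel": [
    [0,0.02,0.045],
    [0,0.04,0.09],
    [0,0.06,0.135],
    [0,0.08,0.18],
    [0,0.103,0.222],
    [0,0.103,0.222],
    [0,0.103,0.222]
  ],
  "twist": [
    [8,0,0],
    [16,0,0],
    [24,0,0],
    [32.5,0,0],
    [32.5,0,0],
    [32.5,0,0],
    [32.5,0,0]
  ]
}}

```text
time: 6.78
tcp_pos: [0.6223, -0.0791, 0.2188]
orientation: [-0.34, -0.619, -0.342, 0.62]
wrist_force: [-0.8, 0.2, -1.5]
opening: 0.0261
```

```bash
python3 - <<'E'
from h import *
T=toolT(); s=bot.read_state(); print(T.round(4),s['opening'],s['wrist_force'])
c,P=shot('wrist'); save('w2',c)
# plate fit, in table frame, offcuts
R=np.array([[np.cos(AZ),np.sin(AZ)],[-np.sin(AZ),np.cos(AZ)]])
Q=(P[...,:2]-C)@R.T; z=P[...,2]
m=(z>.0775)&(z<.092)&(np.hypot(Q[...,0],Q[...,1])<.09)
n,l,st,ce=cv2.connectedComponentsWithStats(m.astype(np.uint8))
for i in range(1,n):
    if st[i,4]>60: q=Q[l==i]; print(i,st[i,4],q.mean(0).round(4),q.min(0).round(3),q.max(0).round(3),ce[i])
m=abs(z-.075)<.0025; print(m.sum(), np.median(z[m]))
plan([(*tab(-.005,-.066),.103,-32.5)])
E
```

```text
[[-1.400e-03  8.448e-01 -5.351e-01  6.223e-01]
 [ 1.500e-03 -5.351e-01 -8.448e-01 -7.910e-02]
 [-1.000e+00 -1.900e-03 -5.000e-04  2.188e-01]
 [ 0.000e+00  0.000e+00  0.000e+00  1.000e+00]] 0.02606681719096607 [-0.84684692  0.22845663 -1.54516969]
111 318 [0.0328 0.0219] [0.023 0.013] [0.042 0.031] [171.1918239  154.70754717]
240 113 [ 0.0103 -0.0322] [ 0.004 -0.035] [ 0.016 -0.028] [239.79646018 182.47787611]
443 313 [-0.0247 -0.0283] [-0.034 -0.035] [-0.017 -0.019] [236.10543131 223.64217252]
527 307 [-0.0466  0.0209] [-0.055  0.011] [-0.04   0.031] [179.46254072 247.75570033]
26541 0.07601934003551208
travel [0.1161 0.0024 0.0023] twist [ 0.19 -0.04  0.09]
```

View pics/w2.png

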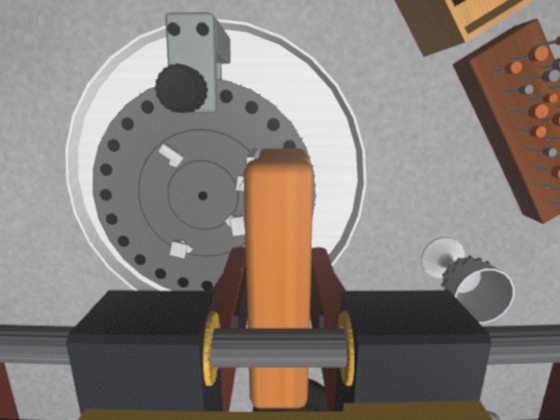

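The wrist picture shows the block held square. The offcuts are at (171,155), (240,182), (236,223) and (179,248), spanning x from -55 to +42 mm in the table frame, so a block from -61 to +48 covers them.

Emit:
{"name": "jog_arm", "arguments": {
  "travel": [
    [0.03,0.0025,0.004],
    [0.06,0.0025,0.004],
    [0.085,0.0025,0.004],
    [0.1,0.0025,0.004],
    [0.11,0.0025,0.004],
    [0.114,0.0025,0.004],
    [0.114,0.0025,0.004],
    [0.114,0.0025,0.004]
  ],
  "twist": [
    [0,0,0],
    [0,0,0],
    [0,0,0],
    [0,0,0],
    [0,0,0],
    [0,0,0],
    [0,0,0],
    [0,0,0]
  ]
}}

```text
time: 7.82
tcp_pos: [0.623, -0.0858, 0.1064]
orientation: [0.34, 0.62, 0.34, -0.62]
wrist_force: [-0.4, -0.6, -2.7]
opening: 0.0257
```

Emit:
{"name": "jog_arm", "arguments": {
  "travel": [
    [0.001,0,0],
    [0.0015,0,0],
    [0.002,0,0],
    [0.002,0,0],
    [0.002,0,0]
  ],
  "twist": [
    [0,0,0],
    [0,0,0],
    [0,0,0],
    [0,0,0],
    [0,0,0]
  ]
}}

```text
time: 8.45
tcp_pos: [0.6226, -0.0858, 0.1036]
orientation: [-0.34, -0.62, -0.34, 0.62]
wrist_force: [-1.0, -0.5, -0.6]
opening: 0.0259
```

Emit:
{"name": "jog_arm", "arguments": {
  "travel": [
    [0.0005,0,0],
    [0.001,0,0],
    [0.0015,0,0],
    [0.0015,0,0]
  ],
  "twist": [
    [0,0,0],
    [0,0,0],
    [0,0,0],
    [0,0,0]
  ]
}}

```text
time: 8.95
tcp_pos: [0.6225, -0.0858, 0.1021]
orientation: [-0.34, -0.62, -0.34, 0.62]
wrist_force: [-0.9, -0.2, -1.9]
opening: 0.0257
```

Emit:
{"name": "jog_arm", "arguments": {
  "travel": [
    [0,-0.008,0],
    [0,-0.018,0],
    [0,-0.028,0],
    [0,-0.038,0],
    [0,-0.048,0],
    [0,-0.058,0],
    [0,-0.068,0],
    [0,-0.078,0],
    [0,-0.088,0],
    [0,-0.098,0]
  ],
  "twist": [
    [0,0,0],
    [0,0,0],
    [0,0,0],
    [0,0,0],
    [0,0,0],
    [0,0,0],
    [0,0,0],
    [0,0,0],
    [0,0,0],
    [0,0,0]
  ]
}}

```text
time: 10.2
tcp_pos: [0.5395, -0.0328, 0.1022]
orientation: [0.34, 0.62, 0.34, -0.62]
wrist_force: [0.7, -0.1, -1.5]
opening: 0.0253
```

Emit:
{"name": "jog_arm", "arguments": {
  "travel": [
    [0,-0.01,0],
    [0,-0.02,0],
    [0,-0.03,0],
    [0,-0.04,0],
    [0,-0.05,0],
    [0,-0.06,0],
    [0,-0.067,0],
    [0,-0.073,0],
    [0,-0.073,0],
    [0,-0.073,0]
  ],
  "twist": [
    [0,0,0],
    [0,0,0],
    [0,0,0],
    [0,0,0],
    [0,0,0],
    [0,0,0],
    [0,0,0],
    [0,0,0],
    [0,0,0],
    [0,0,0]
  ]
}}

```text
time: 11.45
tcp_pos: [0.4786, 0.006, 0.1022]
orientation: [0.34, 0.62, 0.34, -0.62]
wrist_force: [-0.4, 0.5, -2.1]
opening: 0.0257
```

```bash
python3 - <<'E'
from h import *
T=toolT(); s=bot.read_state(); R=np.array([[np.cos(AZ),np.sin(AZ)],[-np.sin(AZ),np.cos(AZ)]])
print(T.round(4),R@(T[:2,3]-C))
c,P=shot('wrist'); d,_=shot('scene')
cv2.imwrite('pics/sw1.png',np.hstack([c['frame'][:,:380,::-1],cv2.resize(d['frame'][170:310,230:400,::-1],(420,346)).copy() if 0 else cv2.resize(d['frame'][180:300,240:360,::-1],(420,420),interpolation=cv2.INTER_CUBIC)]))
E
```

```text
[[ 3.000e-04  8.432e-01 -5.377e-01  4.786e-01]
 [-1.000e-04 -5.377e-01 -8.432e-01  6.000e-03]
 [-1.000e+00  3.000e-04 -1.000e-04  1.022e-01]
 [ 0.000e+00  0.000e+00  0.000e+00  1.000e+00]] [-0.0086376   0.10281398]
```

View pics/sw1.png

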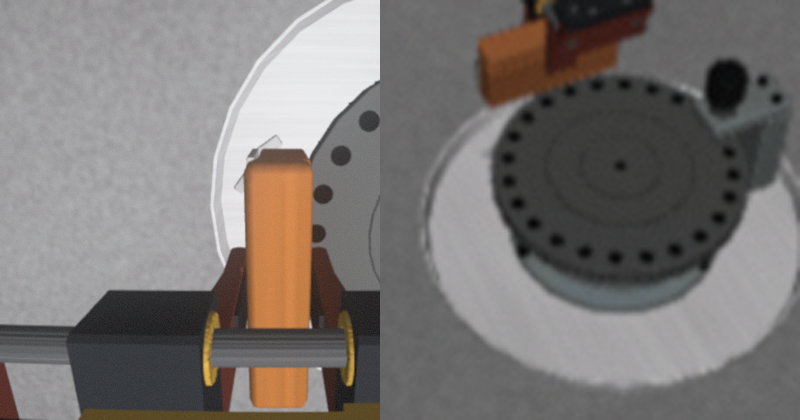

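The plate is clear in the scene view. An offcut shows beside the block's front end at (260,155). I'll lift, go back to the original spot and check.

Emit:
{"name": "jog_arm", "arguments": {
  "travel": [
    [-0.02,0,0],
    [-0.06,0,0],
    [-0.1,0,0],
    [-0.118,0,0],
    [-0.118,0,0]
  ],
  "twist": [
    [0,0,0],
    [0,0,0],
    [0,0,0],
    [0,0,0],
    [0,0,0]
  ]
}}

```text
time: 12.18
tcp_pos: [0.4793, 0.006, 0.2213]
orientation: [0.34, 0.621, 0.339, -0.619]
wrist_force: [-0.1, -0.3, -1.5]
opening: 0.0259
```

```bash
python3 - <<'E'
from h import *
c,P=shot('wrist'); save('w3',c)
R=np.array([[np.cos(AZ),np.sin(AZ)],[-np.sin(AZ),np.cos(AZ)]])
plan([(.482,.314,.22,50),(.482,.314,.03,50)])
E
```

```text
travel [ 0.     -0.1628 -0.2616] twist [-8.254e+01  2.000e-02 -5.000e-02]
travel [ 0.19  0.   -0.  ] twist [0. 0. 0.]
```

Emit:
{"name": "jog_arm", "arguments": {
  "travel": [
    [0,-0.018,-0.03],
    [0,-0.036,-0.06],
    [0,-0.054,-0.09],
    [0,-0.072,-0.12],
    [0,-0.09,-0.15],
    [0,-0.11,-0.18],
    [0,-0.13,-0.21],
    [0,-0.163,-0.262],
    [0,-0.163,-0.262],
    [0,-0.163,-0.262]
  ],
  "twist": [
    [-10,0,0],
    [-20,0,0],
    [-30,0,0],
    [-40,0,0],
    [-50,0,0],
    [-60,0,0],
    [-70,0,0],
    [-80,0,0],
    [-82.5,0,0],
    [-82.5,0,0]
  ]
}}

```text
time: 13.48
tcp_pos: [0.481, 0.3147, 0.2182]
orientation: [0.664, 0.241, 0.665, -0.242]
wrist_force: [-0.3, 0.3, -2.0]
opening: 0.0257
```

```bash
python3 - <<'E'
from h import *
print(toolT().round(4))
d,P=shot('top'); e,_=shot('scene')
R=np.array([[np.cos(AZ),np.sin(AZ)],[-np.sin(AZ),np.cos(AZ)]]); Q=(P[...,:2]-C)@R.T; r=np.hypot(Q[...,0],Q[...,1]); z=P[...,2]
m=(r<.09)&(z>.079)&~((Q[...,0]>.06)&(abs(Q[...,1])<.03)); print('above plate px',m.sum())
a=cv2.resize(d['frame'][130:240,225:335,::-1],(400,400),interpolation=cv2.INTER_CUBIC)
b=cv2.resize(e['frame'][180:300,240:360,::-1],(400,400),interpolation=cv2.INTER_CUBIC)
cv2.imwrite('pics/aft.png',np.hstack([a,b]))
E
```

```text
[[-0.0029  0.6424  0.7664  0.481 ]
 [-0.001   0.7664 -0.6424  0.3147]
 [-1.     -0.0026 -0.0016  0.2182]
 [ 0.      0.      0.      1.    ]]
above plate px 278
```

View pics/aft.png

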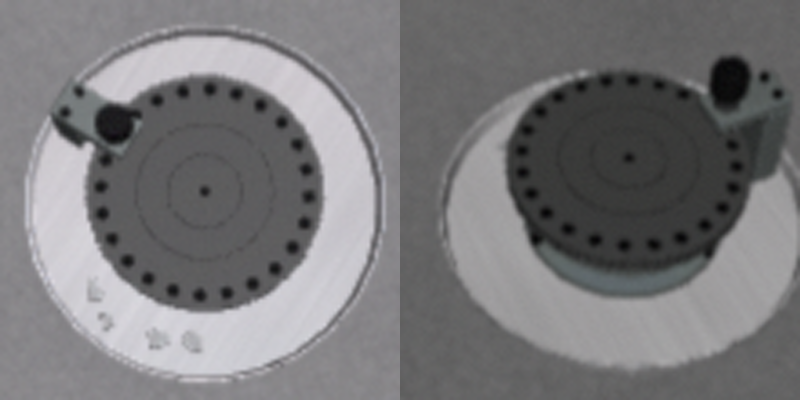

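All four offcuts lie in the pan at (93,292), (104,320), (157,338) and (191,341), and the plate face is clear. Next I'll set the scraper down.

Emit:
{"name": "jog_arm", "arguments": {
  "travel": [
    [0.04,0,0],
    [0.08,0,0],
    [0.12,0,0],
    [0.15,0,0],
    [0.17,0,0],
    [0.182,0,0],
    [0.186,0,0],
    [0.189,0,0],
    [0.189,0,0],
    [0.189,0,0]
  ],
  "twist": [
    [0,0,0],
    [0,0,0],
    [0,0,0],
    [0,0,0],
    [0,0,0],
    [0,0,0],
    [0,0,0],
    [0,0,0],
    [0,0,0],
    [0,0,0]
  ]
}}

```text
time: 14.82
tcp_pos: [0.4821, 0.3149, 0.0317]
orientation: [0.665, 0.242, 0.664, -0.242]
wrist_force: [-0.6, -0.1, -2.0]
opening: 0.0256
```

Emit:
{"name": "jog_arm", "arguments": {
  "travel": [
    [0.0005,0,0],
    [0.001,0,0],
    [0.0015,0,0],
    [0.0015,0,0]
  ],
  "twist": [
    [0,0,0],
    [0,0,0],
    [0,0,0],
    [0,0,0]
  ]
}}

```text
time: 15.32
tcp_pos: [0.4817, 0.3146, 0.0296]
orientation: [0.664, 0.242, 0.664, -0.242]
wrist_force: [-0.1, 1.8, -1.8]
opening: 0.026
```

Emit:
{"name": "jog_arm", "arguments": {
  "travel": [
    [0.001,0,0],
    [0.002,0,0],
    [0.0025,0,0],
    [0.003,0,0],
    [0.003,0,0]
  ],
  "twist": [
    [0,0,0],
    [0,0,0],
    [0,0,0],
    [0,0,0],
    [0,0,0]
  ]
}}

```text
time: 15.95
tcp_pos: [0.4817, 0.3147, 0.0266]
orientation: [0.664, 0.242, 0.664, -0.242]
wrist_force: [0.3, -0.1, -2.1]
opening: 0.0257
```

Emit:
{"name": "jog_arm", "arguments": {
  "travel": [
    [0.0005,0,0],
    [0.001,0,0],
    [0.001,0,0]
  ],
  "twist": [
    [0,0,0],
    [0,0,0],
    [0,0,0]
  ]
}}

```text
time: 16.32
tcp_pos: [0.4818, 0.3147, 0.0265]
orientation: [0.665, 0.242, 0.664, -0.242]
wrist_force: [-2.5, -3.4, 8.3]
opening: 0.0253
```

Contact (8 N up). Release now, opening fully and then rising.

Emit:
{"name": "jog_arm", "arguments": {
  "travel": [
    [-0.001,0,0],
    [-0.001,0,0],
    [-0.001,0,0],
    [-0.001,0,0],
    [-0.001,0,0],
    [-0.001,0,0],
    [-0.001,0,0],
    [-0.001,0,0]
  ],
  "twist": [
    [0,0,0],
    [0,0,0],
    [0,0,0],
    [0,0,0],
    [0,0,0],
    [0,0,0],
    [0,0,0],
    [0,0,0]
  ],
  "grip": 0.0878
}}

```text
time: 17.32
tcp_pos: [0.4818, 0.3147, 0.0266]
orientation: [0.664, 0.242, 0.664, -0.242]
wrist_force: [0.4, -0.5, -0.5]
opening: 0.0877
```

Emit:
{"name": "jog_arm", "arguments": {
  "travel": [
    [-0.03,0,0],
    [-0.07,0,0],
    [-0.12,0,0],
    [-0.17,0,0],
    [-0.193,0,0],
    [-0.193,0,0]
  ],
  "twist": [
    [0,0,0],
    [0,0,0],
    [0,0,0],
    [0,0,0],
    [0,0,0],
    [0,0,0]
  ]
}}

```text
time: 18.08
tcp_pos: [0.4825, 0.3153, 0.2214]
orientation: [0.665, 0.243, 0.664, -0.241]
wrist_force: [-0.4, 0.4, -0.9]
opening: 0.088
```

```bash
python3 - <<'E'
from h import *
c,P=shot('wrist')
m=(abs(P[...,2]-.055)<.006)&(np.hypot(P[...,0]-.4825,P[...,1]-.314)<.08); S=P[m]; print(np.median(S[:,2]),cv2.minAreaRect(S[:,:2].astype(np.float32)))
# stop a bit short of knob (on robot side) for a wrist look
k=tab(.083,0); print(k)
plan([(k[0],k[1],.21,-32.5)])
E
```

```text
0.05547634706195892 ((0.4808697998523712, 0.3137029707431793), (0.026016084477305412, 0.10900234431028366), 50.11639404296875)
[0.61459587 0.02800149]
travel [ 0.0099 -0.1341  0.2859] twist [ 8.247e+01  0.000e+00 -7.000e-02]
```

The scraper stands upright at its original spot. Next stop is above the knob.

Emit:
{"name": "jog_arm", "arguments": {
  "travel": [
    [0,-0.016,0.036],
    [0,-0.034,0.072],
    [0,-0.05,0.108],
    [0,-0.067,0.144],
    [0,-0.084,0.18],
    [0,-0.1,0.216],
    [0,-0.118,0.25],
    [0,-0.134,0.286],
    [0,-0.134,0.286],
    [0,-0.134,0.286]
  ],
  "twist": [
    [10.3,0,0],
    [20.6,0,0],
    [31,0,0],
    [41.2,0,0],
    [51.5,0,0],
    [62,0,0],
    [72,0,0],
    [82.5,0,0],
    [82.5,0,0],
    [82.5,0,0]
  ]
}}

```text
time: 19.38
tcp_pos: [0.6137, 0.0289, 0.2181]
orientation: [-0.34, -0.619, -0.341, 0.62]
wrist_force: [-0.4, 0.8, -0.1]
opening: 0.0877
```

```bash
python3 - <<'E'
from h import *
c,P=shot('wrist'); save('w4',c); T=toolT(); print(T.round(4))
m=(abs(P[...,2]-.142)<.006)&(np.hypot(P[...,0]-.6146,P[...,1]-.028)<.04); S=P[m]; print(len(S),np.median(S[:,2]),S.mean(0),cv2.minEnclosingCircle(S[:,:2].astype(np.float32)))
k,_=cv2.minEnclosingCircle(S[:,:2].astype(np.float32)); plan([(*k,.110,-32.5)])
E
```

```text
[[-2.000e-03  8.449e-01 -5.350e-01  6.138e-01]
 [ 6.000e-04 -5.350e-01 -8.449e-01  2.950e-02]
 [-1.000e+00 -2.000e-03  6.000e-04  2.185e-01]
 [ 0.000e+00  0.000e+00  0.000e+00  1.000e+00]]
1415 0.14244366921756715 [0.6149631  0.02756182 0.14184731] ((0.6140978932380676, 0.0263349749147892), 0.015280017629265785)
travel [0.1085 0.0022 0.0024] twist [0.16 0.03 0.11]
```

View pics/w4.png

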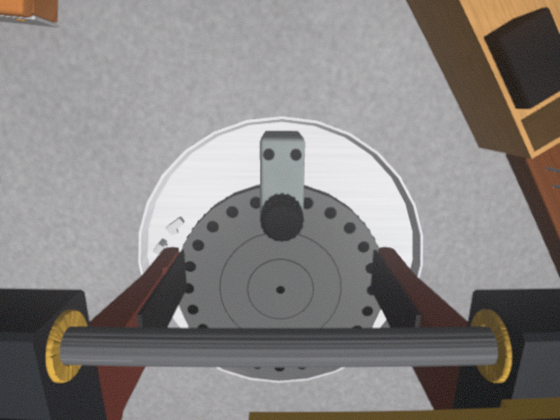

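The knob is at (281,216), between the open fingers in the jaw direction and clear of the bracket. The plate is clean. I'll descend.

Emit:
{"name": "jog_arm", "arguments": {
  "travel": [
    [0.03,0.0015,0.002],
    [0.06,0.0015,0.002],
    [0.085,0.0015,0.002],
    [0.1,0.0015,0.002],
    [0.107,0.0015,0.002],
    [0.109,0.0015,0.002],
    [0.109,0.0015,0.002],
    [0.109,0.0015,0.002]
  ],
  "twist": [
    [0,0,0],
    [0,0,0],
    [0,0,0],
    [0,0,0],
    [0,0,0],
    [0,0,0],
    [0,0,0],
    [0,0,0]
  ]
}}

```text
time: 20.42
tcp_pos: [0.6153, 0.0257, 0.1114]
orientation: [0.34, 0.62, 0.34, -0.62]
wrist_force: [-0.5, -0.2, -0.3]
opening: 0.0877
```

Emit:
{"name": "jog_arm", "arguments": {
  "travel": [
    [0,0,0],
    [0,0,0],
    [0,0,0],
    [0,0,0],
    [0,0,0],
    [0,0,0],
    [0,0,0],
    [0,0,0]
  ],
  "twist": [
    [0,0,0],
    [0,0,0],
    [0,0,0],
    [0,0,0],
    [0,0,0],
    [0,0,0],
    [0,0,0],
    [0,0,0]
  ],
  "grip": 0.01,
  "grip_force": 55
}}

```text
time: 21.42
tcp_pos: [0.6144, 0.026, 0.1106]
orientation: [-0.34, -0.62, -0.34, 0.62]
wrist_force: [-3.1, 0.9, 2.1]
opening: 0.0277
```

Gripped with a small side load. I'll pull straight up, slowly.

Emit:
{"name": "jog_arm", "arguments": {
  "travel": [
    [-0.002,0,0],
    [-0.004,0,0],
    [-0.006,0,0],
    [-0.008,0,0],
    [-0.01,0,0],
    [-0.012,0,0],
    [-0.013,0,0],
    [-0.014,0,0],
    [-0.014,0,0]
  ],
  "twist": [
    [0,0,0],
    [0,0,0],
    [0,0,0],
    [0,0,0],
    [0,0,0],
    [0,0,0],
    [0,0,0],
    [0,0,0],
    [0,0,0]
  ]
}}

```text
time: 22.55
tcp_pos: [0.6143, 0.0259, 0.1244]
orientation: [-0.34, -0.62, -0.34, 0.62]
wrist_force: [-1.4, 4.3, -14.4]
opening: 0.0277
```

Emit:
{"name": "jog_arm", "arguments": {
  "travel": [
    [-0.001,0,0],
    [-0.0015,0,0],
    [-0.002,0,0],
    [-0.0025,0,0],
    [-0.0025,0,0],
    [-0.0025,0,0]
  ],
  "twist": [
    [0,0,0],
    [0,0,0],
    [0,0,0],
    [0,0,0],
    [0,0,0],
    [0,0,0]
  ]
}}

```text
time: 23.3
tcp_pos: [0.6144, 0.0258, 0.1267]
orientation: [-0.34, -0.62, -0.34, 0.62]
wrist_force: [-1.0, 4.5, -16.1]
opening: 0.0278
```

```bash
python3 - <<'E'
from h import *
c,P=shot('scene'); s=bot.read_state(); print(s['wrist_force'],s['ft_torque'],s['tcp_pos'],s['opening'])
cv2.imwrite('pics/pull.png',cv2.resize(c['frame'][150:300,235:400,::-1],(770,700))[:600])
E
```

```text
[ -1.41751675   3.95697217 -15.71062166] [ 0.98063607  0.30890691 -0.03811492] [0.61435226 0.02588539 0.12671629] 0.028255768743721592
```

Emit:
{"name": "jog_arm", "arguments": {
  "travel": [
    [-0.0003,0,0],
    [-0.0006,0,0],
    [-0.001,0,0],
    [-0.001,0,0],
    [-0.001,0,0]
  ],
  "twist": [
    [0,0,0],
    [0,0,0],
    [0,0,0],
    [0,0,0],
    [0,0,0]
  ]
}}

```text
time: 23.98
tcp_pos: [0.6143, 0.0259, 0.1268]
orientation: [-0.34, -0.62, -0.341, 0.62]
wrist_force: [0.5, 4.8, -22.9]
opening: 0.0279
```

The force rose from 16 to 23 N with no further motion, so the plunger is at its stop. I'll hold for a second and check.

Emit:
{"name": "jog_arm", "arguments": {
  "travel": [
    [0,0,0],
    [0,0,0],
    [0,0,0],
    [0,0,0],
    [0,0,0],
    [0,0,0],
    [0,0,0],
    [0,0,0]
  ],
  "twist": [
    [0,0,0],
    [0,0,0],
    [0,0,0],
    [0,0,0],
    [0,0,0],
    [0,0,0],
    [0,0,0],
    [0,0,0]
  ]
}}

```text
time: 24.98
tcp_pos: [0.6143, 0.0258, 0.1268]
orientation: [-0.34, -0.62, -0.341, 0.62]
wrist_force: [0.7, 3.6, -22.3]
opening: 0.028
```

```bash
python3 - <<'E'
from h import *
c,P=shot('scene'); s=bot.read_state(); print(s['wrist_force'],s['tcp_pos'],s['opening'],s['time'])
d,_=shot('wrist')
cv2.imwrite('pics/pull.png',np.hstack([cv2.resize(c['frame'][100:310,220:420,::-1],(400,420),interpolation=cv2.INTER_CUBIC),cv2.resize(d['frame'][:,:,::-1],(400,300))[np.minimum(np.arange(420),299)]]))
E
```

```text
[  1.40173471   5.96524107 -22.3255534 ] [0.61431853 0.02585969 0.12681732] 0.027931258041055403 25.025
```

View pics/pull.png

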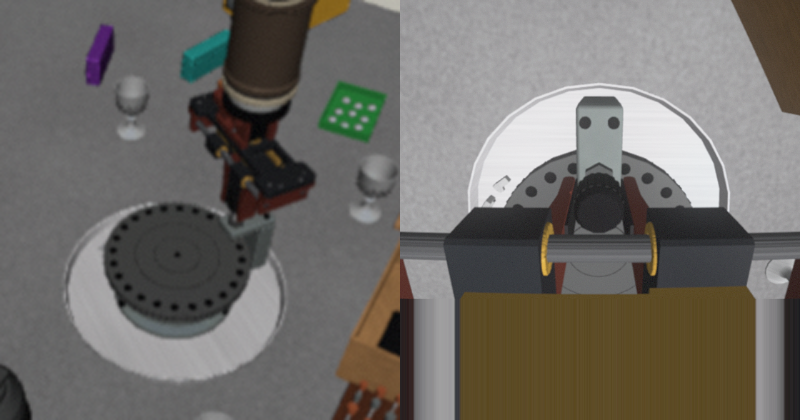

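The knob at (600,200) is held between the fingers. The plate is clear and unturned, the cups are standing and the force is steady. I'm handing the job in.

```bash
python3 -c "
from h import *
print(bot.job_done()); print(bot.read_state()['wrist_force'])"
```

```text
the job is handed in; nothing more can be done
None
the job is handed in; nothing more can be done
```

The index table is ready to turn. The plate is clear, the scraper block is back on the bench, and the arm is holding the plunger fully up.

- **Wiping:** one sweep with the scraper block pushed all four offcuts off the plate. The top view afterwards showed all four in the pan and the plate face clear, before I touched the plunger.
- **Scraper block:** it stands upright within about 1 mm of where it started. Its top measured 55 mm above the bench.
- **Plunger:** the gripper came up 16.2 mm. The pull then rose from 16 N to about 22 N with no further movement, so it is at its stop. It held there steadily for over a second with no sign of slipping.
- **Other checks:** the last pictures showed the plate unturned, and the two cups in view were standing. Nothing else on the bench was touched. I handed the job in at about 25 s.

No check failed. One depth count after the sweep flagged 278 pixels above the plate, which I put down to the bracket and knob edges because the picture showed a clean face. I did not measure the pin height directly.

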